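# Close the rose charm canister

## Robot

A 6-joint arm with a two-finger parallel gripper is mounted at the origin on the work surface. World frame = base frame: x ahead of the robot, y to its left, z up, the work surface at z = 0. Lengths are in m, angles in rad, forces in N, time in s.
With the tool pointing down it reaches from about 0.25 to 0.725 m from the base axis. Payload 4 kg.
Tool frame: the origin (TCP) lies between the finger pads; the fingertips stand 17 mm ahead of it and the grasp point (between the pads) lies 2 mm behind it; z points along the fingers, y is the direction in which the jaws open and shut (so a half turn about z gives the same grasp; the last joint's range is limited). The gripper opens to 85 mm and grips with 20 to 120 N. Pads are 22 mm wide; open, the fingers measure 114 mm over their backs; the gripper's body (76 mm by 85 mm) begins 54 mm behind the grasp point. The pads swing forward as they close: fully open they stand 13 mm farther back than shut.
Start: joints at [1.115, 0.241, 0.005, 1.335, 0, 1.571], TCP at [0.22, 0.449, 0.248] pointing down, gripper open.
Joint ranges: [-2.72, 2.72], [-1.05, 1.87], [-1.09, 1.28], [-1.99, 2.15], [-1.42, 1.44], [-3.14, 3.14]. Speed limits (rad/s): [2.79, 2.79, 3.14, 3.14, 3.14, 3.14].

## Interface

Orientations are given as a unit quaternion [x, y, z, w].
In Python, from workcell import readout, viewer, order gives the robot as it stands. The module is installed in compiled form; this text tells all that it offers.
- The arm moves only by the shell command python3 -m crank 'ROWS'. ROWS is text: rows parted by semicolons, each of 7 numbers parted by spaces: the shift along the tool's x, y, z in m, then the turn, a rotation vector about the tool's x, y, z in rad, then the gripper's target within -1 to 1 (shut at 1, half-way at 0, fully open at -1). A call has 1 to 20 rows; each row shifts and turns the pose as measured when the row begins, along the tool's axes as they then stand; what a row does not reach is not made up. A row lasts 1/12 s, in which the tool goes at most 41.7 mm and 7.16 degrees, less where a joint would pass 70% of its speed; a pose out of reach is approached as far as the arm can. A call with a gripper value outside its range is refused whole. The fingers move at their own pace and stop on an object; the grip force is fixed at half the most. Time passes only in rows, so rows that do not move let the fingers close. It gives the time, the measured TCP pose, the force and the opening at its end, in the units of the state.
- readout.get_obs(): the state, without advancing time (a new reading comes with each control period).
- viewer.camera(name): name is "scene" or "top" or "wrist"; returns the picture (480x640x3 uint8, red, green, blue); there is no depth.
- viewer.calibration(name): a dict with "fx", "fy", "cx", "cy" (pixels), "D" ([k1, k2, p1, p2, k3] as OpenCV has them; the pictures are not rectified), "eye" and "rotation" of the camera in the world. Camera axes: x right, y down, z forward; pixel columns grow to the right and rows downward; lengths in m; the calibration is good to about 2 mm. A picture is of the moment at which its call begins: read the wrist's pose just before it. calibration takes no time and is no camera call; for the wrist camera it gives the pose at the moment of the call.
- order.job_done(): hands the job in, once; it reports no verdict.
The state is a dict: "clock": time; "joint_pos": joint angles; "joint_vel": joint speeds; "tau": joint torques, N m; "eef_pos": TCP position; "tool_rot": TCP orientation; "ft_force": force on the tool from outside, world axes, zero at the start; "ft_torque": the same for the moment, N m; "grip_width": finger opening in m.
Only numpy, scipy, OpenCV 4.12 (cv2) and the standard library are available. Lean on these libraries where they do the work, as an engineer would, in place of code of your own. Each camera call takes 0.05 s, during which the arm holds its last target. There are 200 camera calls.

## Task

On the jewellery counter, a small silver pot stands nested in the open rose-pink canister base. Cover it with the matching rose-pink lid: set the lid over the pot with its grip bar in line with the green marks, then twist it clockwise (seen from above) until the bar lines up with the dark marks, so that it is locked on, flush and level. Leave the lilac-grey lid where it is.

Things in the scene. Friction and masses are not known exactly. Their poses are not given: they have to be found in the camera images.
- rose_lid_grip (a point): Loose rose-pink lid, 0.11-0.22 kg, rim down on the counter: hollow round shell, diameter 88 mm, height 56 mm, inside 82 mm wide, 51 mm deep. On top an aluminium grip bar along the lid's x axis, 50 long, 14 wide, 30 high. This point: in the bar, 78 mm above the rim, 22 above the lid's roof, 8 below the bar's top; z up. Two ledges inside the rim leave a 67 mm opening, with two gaps. Same after a half turn.
- lilac_lid_grip (a point): Loose lilac-grey lid of the same shape, sizes and reference point: a bystander. Which side each lid stands on varies. Closing the canister: with the bar at green (within about 15 degrees) the lid sinks until its rim meets the seat; elsewhere it lands on the pins. It then turns freely clockwise; 60 degrees brings the bar to dark, locked under the pins; a stop comes about 10 degrees later.
- base_seat (a point): Fixed rose-pink base. This point: centre of its top face, the seat of the lid's rim, 25 mm above the counter; z up. Drum 88 mm wide, grey foot 132 mm wide, 5 high. A tapered neck rises 20 mm from the seat (63 to 54 mm wide); 2 pins along the base's x, 72 mm over their tips, 7 to 15 mm above the seat. On the foot: 2 dark marks on the x axis (closed), 2 green at yaw +60 degrees (open).
- inner_center (a point): Small silver pot with a domed top and a brass band, loose, 42 mm in diameter, 45 mm high, standing upright on the seat inside the neck and rising 45 mm above the seat. This point is its centre, half-way up, z along its axis. It stays where it is.
Not all that is in view belongs to the job. Of the things that look like the part that bears rose_lid_grip, the largest one is meant. What is meant by the part that bears inner_center is not brown, and is the smaller of those in its own colour.

How it is judged:
By the outcome, as a careful person would: the job done as asked, in the order asked, and still so for the second after the job is handed in, with the robot touching nothing.
It also fails if it takes over 45 s, if anything falls off the work surface, if the arm or the gripper's body presses on something with over 40 N, if the wrist force passes 120 N, or if a joint passes its speed limit or range.

## Working session

There is one attempt and no reset: what is moved stays moved. The work goes in short steps, Python scripts to look and compute and a shell command to move; the robot and the scene stay as the last step left them, time stands still between calls to the robot, and variables do not carry over. Pictures are saved under pics/ and viewed, about 8 in all and at most 12, crops included, and the job is handed in when it is done.

```bash
mkdir -p pics; python3 - <<'E'
from workcell import readout, viewer
import cv2,numpy as np
o=readout.get_obs();print(o['eef_pos'],o['tool_rot'],o['grip_width'],o['clock'])
a=viewer.camera("top");b=viewer.camera("scene")
cv2.imwrite('pics/top.png',a[...,::-1]);cv2.imwrite('pics/scene.png',b[...,::-1])
for n in("top","scene"):print(viewer.calibration(n))
E
```

```text
[0.21984993 0.44841476 0.24740974] [ 2.25947857e-01  9.74138829e-01 -1.02719528e-03 -2.27145682e-04] 0.0852328816287053 0.0
{'fx': 466.63091599418607, 'fy': 466.63091599418607, 'cx': 320.47640852866067, 'cy': 237.51043241799653, 'D': array([-0.12528037,  0.        ,  0.        ,  0.        ,  0.        ]), 'eye': array([ 0.33589878, -0.01429591,  0.9151868 ]), 'rotation': array([-0.69879135,  0.70912714, -0.07534286,  0.05614988])}
{'fx': 495.64682035816566, 'fy': 495.64682035816566, 'cx': 322.5079227768057, 'cy': 241.98946838651415, 'D': array([-0.01554031,  0.        ,  0.        ,  0.        ,  0.        ]), 'eye': array([0.72270519, 0.36627514, 0.75970086]), 'rotation': array([ 0.24843114,  0.92295926, -0.28343023, -0.07807358])}
```

View pics/top.png

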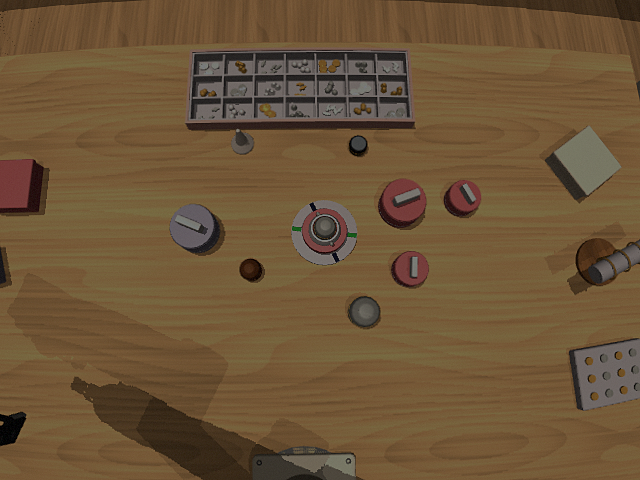

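View pics/scene.png

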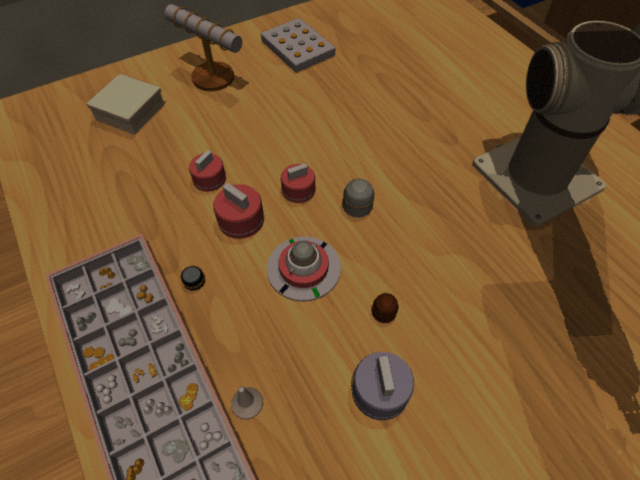

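Top view: the rose lids are at (402,202) large, (463,197) small and (410,268) small. The largest, (402,202), is the one meant. The silver pot is at (325,228), already nested in the base. The larger silver pot at (364,311) and the brown one at (251,269) are decoys. I'll confirm in one enlarged crop.

```bash
python3 - <<'E'
import cv2
a=cv2.imread('pics/top.png')[170:280,280:440]
cv2.imwrite('pics/crop.png',cv2.resize(a,None,fx=5,fy=5,interpolation=cv2.INTER_CUBIC))
E
```

```text
(no output)
```

View pics/crop.png

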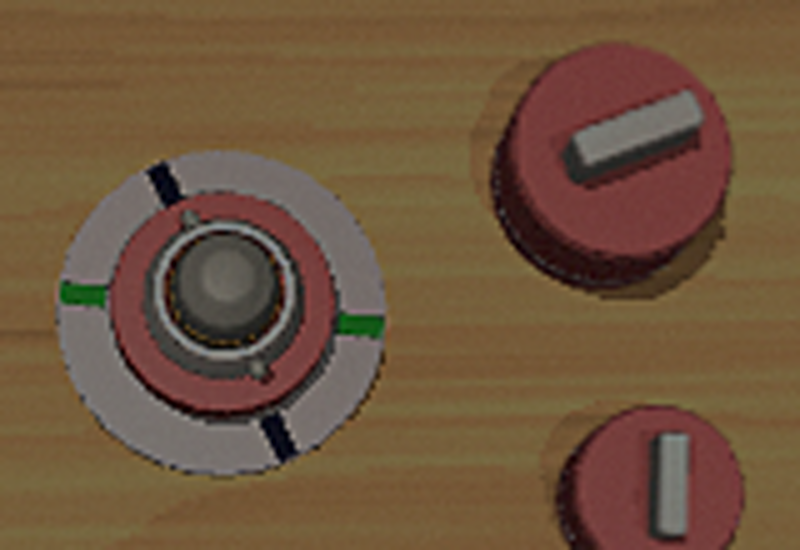

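The crop confirms the target: the large lid's bar top is centred at crop (637,130), running (577,155) to (697,105). The silver pot sits in the base neck. The dark marks are at (164,184) and (280,437), the green ones at (84,294) and (361,326).

```bash
cat > h.py <<'E'
import cv2,numpy as np
from scipy.spatial.transform import Rotation as R
def ray(c,uv,z):
    K=np.array([[c['fx'],0,c['cx']],[0,c['fy'],c['cy']],[0,0,1]])
    p=cv2.undistortPoints(np.array(uv,float).reshape(-1,1,2),K,np.array(c['D']))[:,0]
    d=R.from_quat(c['rotation']).apply(np.c_[p,np.ones(len(p))])
    return c['eye']+d*((z-c['eye'][2])/d[:,2])[:,None]
def yaw(a,b): return np.degrees(np.arctan2(*(b-a)[1::-1]))
E
python3 - <<'E'
from h import *
from workcell import viewer,readout
c=viewer.calibration('top');f=lambda l,z:ray(c,np.array(l)/5.+[280,170],z)
b=f([(577,155),(697,105),(637,130)],.086);print('bar',b,yaw(b[0],b[1]))
m=f([(164,184),(280,437),(84,294),(361,326),(221,313)],.005)
print(m,'dark',yaw(m[1],m[0]),'green',yaw(m[3],m[2]),m[:2].mean(0),m[2:4].mean(0))
print(f([(223.5,302)],.025))
o=readout.get_obs();print(R.from_quat(o['tool_rot']).as_matrix())
E
```

```text
bar [[ 0.55908072 -0.17818258  0.086     ]
 [ 0.57810926 -0.22453954  0.086     ]
 [ 0.56854609 -0.20124445  0.086     ]] -67.682898332993
[[ 0.57027203 -0.02622553  0.005     ]
 [ 0.46696082 -0.07053427  0.005     ]
 [ 0.52546828  0.00625161  0.005     ]
 [ 0.51115733 -0.10388822  0.005     ]
 [ 0.51709994 -0.04817436  0.005     ]] dark 23.2138218202837 green 82.59678165741205 [ 0.51861642 -0.0483799   0.005     ] [ 0.51831281 -0.0488183   0.005     ]
[[ 0.51747626 -0.0484857   0.025     ]]
[[-8.97903699e-01  4.40191133e-01 -8.44565482e-04]
 [ 4.40191943e-01  8.97902126e-01 -1.68076711e-03]
 [ 1.84783608e-05 -1.88093793e-03 -9.99998231e-01]]
```

```bash
python3 -m crank '-.0315 -.0226 .001 0 0 0 -1;-.0315 -.0226 .001 0 0 0 -1;-.0315 -.0226 .001 0 0 0 -1;-.0315 -.0226 .001 0 0 0 -1;-.0315 -.0226 .001 0 0 0 -1;-.0315 -.0226 .001 0 0 0 -1;-.0315 -.0226 .001 0 0 0 -1;-.0315 -.0226 .001 0 0 0 -1;-.0315 -.0226 .001 0 0 0 -1;-.0315 -.0226 .001 0 0 0 -1;-.0315 -.0226 .001 0 0 0 -1;-.0315 -.0226 .001 0 0 0 -1;-.0315 -.0226 .001 0 0 0 -1;-.0315 -.0226 .001 0 0 0 -1;-.0315 -.0226 .001 0 0 0 -1;-.0315 -.0226 .001 0 0 0 -1;-.0315 -.0226 .001 0 0 0 -1;-.0315 -.0226 .001 0 0 0 -1;-.0315 -.0226 .001 0 0 0 -1;0 0 0 0 0 0 -1'
python3 -m crank '0 0 0 0 0 .121 -1;0 0 0 0 0 .121 -1;0 0 0 0 0 .121 -1;0 0 0 0 0 .121 -1;0 0 0 0 0 .121 -1;0 0 0 0 0 .121 -1;0 0 0 0 0 0 -1'
python3 - <<'E'
from h import *
from workcell import viewer,readout
o=readout.get_obs();print(o['eef_pos'],o['joint_pos'],R.from_quat(o['tool_rot']).as_matrix())
c=viewer.calibration('wrist');print(c)
cv2.imwrite('pics/w1.png',viewer.camera('wrist')[...,::-1])
E
```

```text
clock: 1.77
eef_pos: [0.5809, -0.2289, 0.2155]
tool_rot: [0.221, 0.975, -0.003, -0.006]
ft_force: [0.3, -0.1, -0.3]
grip_width: 0.0854
clock: 2.35
eef_pos: [0.5783, -0.2322, 0.206]
tool_rot: [0.564, 0.826, -0.006, -0.012]
ft_force: [-0.1, -0.1, -0.5]
grip_width: 0.0852
[ 0.57829374 -0.23217881  0.20597325] [-0.37865737  0.52886003  0.3211695   1.38984602 -0.00681309  0.81997919] [[-0.36353159  0.93117998 -0.02736106]
 [ 0.93148747  0.36375605  0.00355333]
 [ 0.01326154 -0.02419474 -0.9996193 ]]
{'fx': 411.8176129514212, 'fy': 411.8176129514212, 'cx': 320.26064620042445, 'cy': 239.29356974959214, 'D': array([0.02365427, 0.        , 0.        , 0.        , 0.        ]), 'eye': array([ 0.55454166, -0.16116862,  0.33199841]), 'rotation': array([0.97227798, 0.18477153, 0.01417415, 0.1425977 ])}
```

View pics/w1.png

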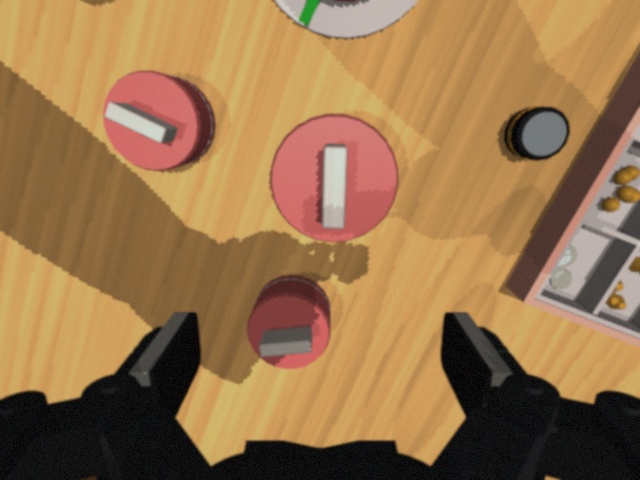

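The wrist view shows the large rose lid with its bar top from (335,146) to (334,228), a small lid at (289,320), and the base at the top edge.

```bash
python3 - <<'E'
from h import *
from workcell import viewer,readout
c=viewer.calibration('wrist');o=readout.get_obs()
b=ray(c,[(335.5,146),(334,228),(334.5,187),(334.5,179)],.086);print(b,yaw(b[1],b[0]))
r=ray(c,[(334.5,178)],.056);print('roof',r)
T=R.from_quat(o['tool_rot']);goal=np.r_[.0,.0,.0]+b[:2].mean(0);goal[2]=.206
print('tool delta',T.inv().apply(goal-o['eef_pos']))
x=np.array([np.cos(np.radians(112)),np.sin(np.radians(112)),0]);z=np.array([0,0,-1.]);G=R.from_matrix(np.c_[x,np.cross(z,x),z])
print('rot',(T.inv()*G).as_rotvec(), 'yaw',np.degrees(np.arctan2(*T.as_matrix()[1::-1,0])))
E
```

```text
[[ 0.56243779 -0.17483039  0.086     ]
 [ 0.58020798 -0.22091213  0.086     ]
 [ 0.57092681 -0.19725512  0.086     ]
 [ 0.5691237  -0.19281949  0.086     ]] 111.08779183802102
roof [[ 0.57069208 -0.19605548  0.056     ]]
tool delta [0.03439605 0.00618195 0.00015316]
rot [-0.02431841 -0.01366826 -0.00755583] yaw 111.55757628098527
```

```bash
python3 -m crank '.017 .002 0 -.0243 -.0137 -.004 -1;.0165 .002 0 0 0 0 -1;0 0 0 0 0 0 -1;0 0 0 0 0 0 -1'
python3 - <<'E'
from h import *
from workcell import readout
o=readout.get_obs();T=R.from_quat(o['tool_rot'])
print(o['eef_pos'],o['joint_vel'].round(3))
x=np.array([np.cos(np.radians(111.6)),np.sin(np.radians(111.6)),0]);z=np.array([0,0,-1.]);G=R.from_matrix(np.c_[x,np.cross(z,x),z])
print((T.inv()*G).as_rotvec(),T.inv().apply(np.array([.570,-.1995,.078])-o['eef_pos']))
E
```

```text
clock: 2.73
eef_pos: [0.5684, -0.1986, 0.2038]
tool_rot: [0.556, 0.831, -0.0, -0.001]
ft_force: [0.2, 0.2, -0.2]
grip_width: 0.0854
[ 0.56843795 -0.19863723  0.20380126] [ 0.021 -0.012 -0.02   0.004  0.012 -0.022]
[-0.00176087 -0.00134815  0.01479642] [-0.00156508  0.0013345   0.1257971 ]
```

```bash
python3 -m crank '-.0015 .0013 .03 -.002 -.001 .015 -1;0 0 .03 0 0 0 -1;0 0 .03 0 0 0 -1;0 0 .02 0 0 0 -1;0 0 .007 0 0 0 -1;0 0 0 0 0 0 -1;0 0 0 0 0 0 -1'
python3 - <<'E'
from h import *
from workcell import readout,viewer
o=readout.get_obs();T=R.from_quat(o['tool_rot'])
print(o['eef_pos'],o['joint_vel'].round(3))
x=np.array([np.cos(np.radians(111.6)),np.sin(np.radians(111.6)),0]);z=np.array([0,0,-1.]);G=R.from_matrix(np.c_[x,np.cross(z,x),z])
print((T.inv()*G).as_rotvec(),T.inv().apply(np.array([.570,-.1995,.078])-o['eef_pos']))
cv2.imwrite('pics/w2.png',viewer.camera('wrist')[...,::-1])
E
```

```text
clock: 3.32
eef_pos: [0.5745, -0.2036, 0.0859]
tool_rot: [0.558, 0.83, 0.0, 0.005]
ft_force: [-0.0, 0.4, 0.1]
grip_width: 0.0858
[ 0.57451653 -0.20360916  0.08587726] [-0.007  0.013  0.009  0.003 -0.002 -0.013]
[0.00596448 0.00708651 0.00881559] [ 0.00556256 -0.00268481  0.0078221 ]
```

View pics/w2.png

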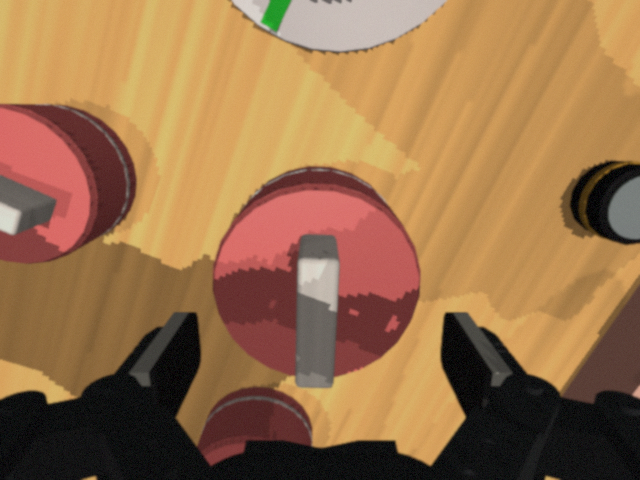

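The bar's top face runs from about (319,258) to (315,382) between the open fingers. It is aligned with the jaws but sits slightly left of centre.

```bash
python3 - <<'E'
from h import *
from workcell import viewer,readout
c=viewer.calibration('wrist');o=readout.get_obs()
b=ray(c,[(319,259),(314.5,381)],.086);print(b,b.mean(0),np.linalg.norm(b[0]-b[1]),yaw(b[1],b[0]))
print(R.from_quat(o['tool_rot']).inv().apply(np.r_[b.mean(0)[:2],.078]-o['eef_pos']))
E
```

```text
[[ 0.56313287 -0.17480922  0.086     ]
 [ 0.57897225 -0.21824236  0.086     ]] [ 0.57105256 -0.19652579  0.086     ] 0.04623119538302854 110.03610541879749
[ 0.00810371 -0.00076738  0.00818454]
```

```bash
python3 -m crank '.007 -.001 .004 .006 .007 .01 -1;0 0 .004 0 0 0 -1;0 0 0 0 0 0 -1;0 0 0 0 0 0 -1'
python3 -m crank '0 0 0 0 0 0 1;0 0 0 0 0 0 1;0 0 0 0 0 0 1;0 0 0 0 0 0 1;0 0 0 0 0 0 1;0 0 0 0 0 0 1;0 0 0 0 0 0 1;0 0 0 0 0 0 1;0 0 0 0 0 0 1;0 0 0 0 0 0 1'
```

```text
clock: 3.7
eef_pos: [0.5742, -0.1984, 0.0826]
tool_rot: [0.563, 0.827, 0.001, 0.004]
ft_force: [0.1, -0.3, 0.3]
grip_width: 0.0854
clock: 4.53
eef_pos: [0.5757, -0.1988, 0.0852]
tool_rot: [0.563, 0.827, 0.002, 0.006]
ft_force: [0.0, 0.5, 1.0]
grip_width: 0.0127
```

The grip is 7 mm too high, because the pose drifts during rows. I'll reopen a little, go lower, level and regrip.

```bash
python3 -m crank '0 0 0 0 0 0 0.3;0 0 0 0 0 0 0.3;0 0 0 0 0 0 0.3;0 0 0 0 0 0 .3'
python3 - <<'E'
from h import *
from workcell import readout
o=readout.get_obs();T=R.from_quat(o['tool_rot'])
print(o['eef_pos'],o['grip_width'])
x=np.array([np.cos(np.radians(111.3)),np.sin(np.radians(111.3)),0]);z=np.array([0,0,-1.]);G=R.from_matrix(np.c_[x,np.cross(z,x),z])
print((T.inv()*G).as_rotvec(),T.inv().apply(np.array([.572,-.198,.077])-o['eef_pos']))
E
```

```text
clock: 4.87
eef_pos: [0.5754, -0.1987, 0.0847]
tool_rot: [0.563, 0.827, 0.002, 0.006]
ft_force: [0.2, -0.0, 0.9]
grip_width: 0.0296
[ 0.57542158 -0.19867595  0.08465618] 0.029611726864679975
[0.00937934 0.0080913  0.00382363] [ 0.00194581 -0.00300663  0.00761284]
```

```bash
python3 -m crank '.001 0 .005 .010 .008 .003 .3;0 0 .004 .002 .001 0 .3;0 0 .001 0 0 0 .3;0 0 0 0 0 0 1;0 0 0 0 0 0 1;0 0 0 0 0 0 1;0 0 0 0 0 0 1;0 0 0 0 0 0 1'
python3 - <<'E'
from h import *
from workcell import readout
o=readout.get_obs();T=R.from_quat(o['tool_rot'])
print(o['eef_pos'],o['grip_width'],np.degrees(np.arctan2(*T.as_matrix()[1::-1,0])))
x=T.as_matrix()[:,0]*[1,1,0];x/=np.linalg.norm(x);z=np.array([0,0,-1.]);G=R.from_matrix(np.c_[x,np.cross(z,x),z])
print((T.inv()*G).as_rotvec())
E
```

```text
clock: 5.53
eef_pos: [0.5755, -0.1976, 0.0736]
tool_rot: [0.564, 0.826, -0.001, -0.002]
ft_force: [0.1, 0.7, 0.3]
grip_width: 0.0129
[ 0.57547889 -0.19762159  0.0736413 ] 0.012870213622488781 111.3388303493912
[-3.32752997e-03 -1.83060594e-03  3.04570172e-06]
```

```bash
python3 -m crank '0 0 -.01 -.002 -.001 0 1;0 0 -.025 0 0 0 1;0 0 -.025 0 0 0 1;0 0 -.025 0 0 0 1;0 0 -.02 0 0 0 1;0 0 0 0 0 0 1;0 0 0 0 0 0 1'
python3 - <<'E'
from h import *
from workcell import readout,viewer
o=readout.get_obs();T=R.from_quat(o['tool_rot'])
print(o['eef_pos'],o['grip_width'],np.degrees(np.arctan2(*T.as_matrix()[1::-1,0])))
x=T.as_matrix()[:,0]*[1,1,0];x/=np.linalg.norm(x);z=np.array([0,0,-1.]);G=R.from_matrix(np.c_[x,np.cross(z,x),z])
print((T.inv()*G).as_rotvec())
c=viewer.calibration('wrist')
a=viewer.camera('wrist');cv2.imwrite('pics/w3.png',a[...,::-1])
E
```

```text
clock: 6.12
eef_pos: [0.5719, -0.1968, 0.1815]
tool_rot: [0.564, 0.826, -0.002, -0.005]
ft_force: [-0.5, -0.8, -2.5]
grip_width: 0.013
[ 0.57188549 -0.19680772  0.18148233] 0.013015034314227316 111.31668154414676
[-9.27897215e-03 -6.56358405e-03  3.04519846e-05]
```

View pics/w3.png

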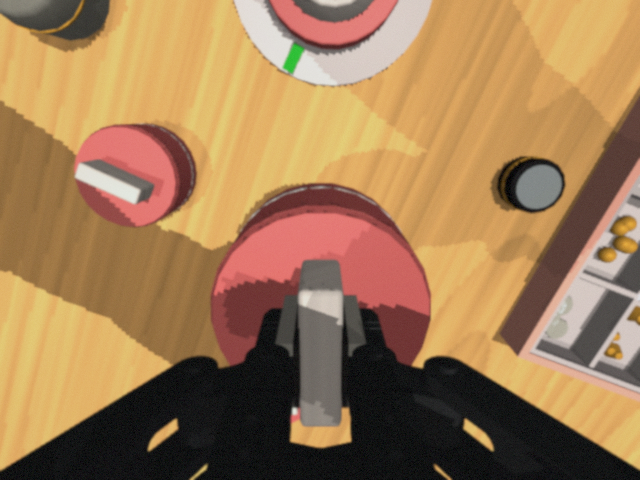

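The lid is held squarely by its bar, top face (321,291) to (321,425). The base is ahead at the top edge. I'll move part of the way for a clear look at the base.

```bash
python3 - <<'E'
from h import *
from workcell import readout,viewer
o=readout.get_obs();T=R.from_quat(o['tool_rot']);c=viewer.calibration('wrist');z=o['eef_pos'][2]
b=ray(c,[(321,291),(321,425)],z+.0124);print('bar in tool',T.inv().apply(b-o['eef_pos']))
r=ray(c,[(211,300),(430,300),(321,209)],z-.0176);print('roof',T.inv().apply(r-o['eef_pos']))
E
python3 -m crank '.02 0 -.003 -.009 -.006 0 1;.02 0 0 0 0 0 1;.02 0 0 0 0 0 1;0 0 0 0 0 0 1;0 0 0 0 0 0 1'
python3 - <<'E'
from h import *
from workcell import readout,viewer
o=readout.get_obs();T=R.from_quat(o['tool_rot']);print(o['eef_pos'],o['tool_rot'])
cv2.imwrite('pics/w4.png',viewer.camera('wrist')[...,::-1])
E
```

```text
bar in tool [[ 0.02545157  0.00074941 -0.01225248]
 [-0.02255549  0.00075026 -0.01254442]]
roof [[ 0.00808406 -0.04105383  0.01800906]
 [ 0.00842776  0.04198553  0.0172852 ]
 [ 0.0435436   0.00077168  0.01785905]]
clock: 6.58
eef_pos: [0.5453, -0.1391, 0.1764]
tool_rot: [0.565, 0.825, -0.002, -0.005]
ft_force: [0.2, -0.1, -0.5]
grip_width: 0.013
[ 0.54533498 -0.13913357  0.17641117] [ 0.56507944  0.82501581 -0.00206299 -0.00546753]
```

View pics/w4.png

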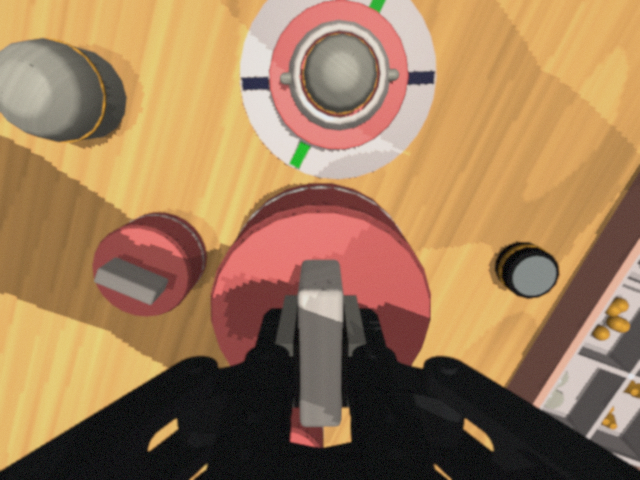

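Here the base seat spans columns 270–408 and rows about 1–150. The dark marks are at (255,83) and (421,78), the near green mark at (301,154).

```bash
python3 - <<'E'
from h import *
from workcell import readout,viewer
o=readout.get_obs();T=R.from_quat(o['tool_rot']);c=viewer.calibration('wrist')
m=ray(c,[(255,83),(421,78),(301,154)],.005);ctr=m[:2].mean(0);print(m,ctr,'dark',yaw(m[0],m[1]),'green',yaw(m[2],ctr))
s=ray(c,[(270,75),(408,75),(339,150),(339,1)],.025);print(s,s[:2].mean(0),s[2:].mean(0),np.linalg.norm(s[0]-s[1]))
M=T.as_matrix();print('yaw',np.degrees(np.arctan2(M[1,0],M[0,0])))
x=M[:,0]*[1,1,0];x/=np.linalg.norm(x);z=np.array([0,0,-1.]);G=R.from_matrix(np.c_[x,np.cross(z,x),z])
print((T.inv()*G).as_rotvec(),T.inv().apply(np.r_[.5185,-.048,.176]-o['eef_pos']))
E
```

```text
[[ 0.46803375 -0.065701    0.005     ]
 [ 0.57083369 -0.0227708   0.005     ]
 [ 0.51326177 -0.09845496  0.005     ]] [ 0.51943372 -0.0442359   0.005     ] dark 22.665861678886177 green 83.50577237677356
[[ 0.47878911 -0.05802455  0.025     ]
 [ 0.55910901 -0.02711337  0.025     ]
 [ 0.53611241 -0.084928    0.025     ]
 [ 0.50382767 -0.00481063  0.025     ]] [ 0.51894906 -0.04256896  0.025     ] [ 0.51997004 -0.04486932  0.025     ] 0.0860626918334231
yaw 111.17215020044809
[-1.01747037e-02 -7.75040326e-03  3.94295658e-05] [0.09446892 0.00807652 0.00081961]
```

```bash
python3 -m crank '.024 .002 0 -.010 -.008 0 1;.024 .002 0 0 0 0 1;.024 .002 0 0 0 0 1;.024 .002 0 0 0 0 1;0 0 0 0 0 .1 1;0 0 0 0 0 .1 1;0 0 0 0 0 .1 1;0 0 0 0 0 .1 1;0 0 0 0 0 .09 1;0 0 0 0 0 0 1;0 0 0 0 0 0 1'
cat > st.py <<'E'
from h import *
import sys
from workcell import readout
X,Y,Z,W=map(float,sys.argv[1:])
o=readout.get_obs();T=R.from_quat(o['tool_rot']);M=T.as_matrix()
w=np.radians(W);x=np.array([np.cos(w),np.sin(w),0]);z=np.array([0,0,-1.]);G=R.from_matrix(np.c_[x,np.cross(z,x),z])
print('yaw',np.degrees(np.arctan2(M[1,0],M[0,0])),'pos',o['eef_pos'].round(4),'drot',(T.inv()*G).as_rotvec().round(4),'dpos',T.inv().apply(np.r_[X,Y,Z]-o['eef_pos']).round(4),'F',o['ft_force'].round(1),o['ft_torque'].round(2),'q',o['joint_pos'].round(2),o['grip_width'])
E
python3 st.py .519 -.0465 .15 83
```

```text
clock: 7.55
eef_pos: [0.5168, -0.0491, 0.1665]
tool_rot: [0.758, 0.652, -0.005, -0.003]
ft_force: [-1.6, -0.1, -0.9]
grip_width: 0.0132
yaw 81.38228508460162 pos [ 0.5168 -0.0491  0.1665] drot [-0.0111  0.0032 -0.0283] dpos [0.003  0.002  0.0165] F [-1.6 -0.1 -0.9] [-0.05 -0.01  0.04] q [-0.09  0.34 -0.08  1.16 -0.    1.63] 0.013181005838428171
```

```bash
python3 -m crank '.003 .002 .005 -.011 .003 -.02 1;0 0 .005 0 0 0 1;0 0 0 0 0 0 1;0 0 0 0 0 0 1'
python3 st.py .519 -.0465 .13 83
python3 - <<'E'
from h import *
from workcell import viewer
a=viewer.camera('scene')[190:330,220:380];b=viewer.camera('top')[160:300,240:400]
cv2.imwrite('pics/s5.png',np.hstack([cv2.resize(i,None,fx=2.5*1,fy=2.5,interpolation=2) for i in(a,b)])[...,::-1])
E
```

```text
clock: 7.88
eef_pos: [0.5193, -0.0481, 0.1547]
tool_rot: [0.75, 0.661, -0.001, -0.0]
ft_force: [0.2, -0.5, -2.3]
grip_width: 0.0131
yaw 82.77653339585503 pos [ 0.5193 -0.0481  0.1547] drot [-0.0018  0.0008 -0.0039] dpos [ 0.0016 -0.0005  0.0247] F [ 0.2 -0.5 -2.3] [-0. -0.  0.] q [-0.09  0.34 -0.11  1.12 -0.    1.6 ] 0.013098785085829841
```

View pics/s5.png

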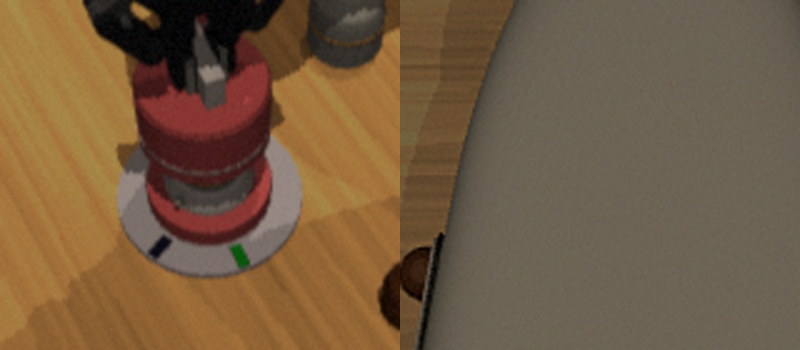

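The scene crop shows the lid above the base, centred, with the bar pointing at the green mark. The top view is blocked by the arm. Lowering.

```bash
python3 -m crank '.001 0 .007 -.002 .001 -.003 1;0 0 .007 0 0 0 1;0 0 .007 0 0 0 1;0 0 0 0 0 0 1;0 0 0 0 0 0 1'
python3 st.py .519 -.047 .1 83
```

```text
clock: 8.4
eef_pos: [0.5196, -0.0471, 0.1319]
tool_rot: [0.749, 0.662, 0.0, 0.0]
ft_force: [-0.3, 0.4, -1.8]
grip_width: 0.0131
yaw 82.97877910761258 pos [ 0.5196 -0.0471  0.1319] drot [ 0.0011 -0.0002 -0.0004] dpos [-0.     -0.0007  0.0319] F [-0.3  0.4 -1.8] [ 0.01 -0.04 -0.01] q [-0.09  0.36 -0.14  1.07  0.    1.6 ] 0.013090058478678439
```

```bash
python3 -m crank '0 0 .006 .001 0 0 1;0 0 .006 0 0 0 1;0 0 .004 0 0 0 1;0 0 0 0 0 0 1'
python3 st.py .519 -.047 .1 83
```

```text
clock: 8.73
eef_pos: [0.5196, -0.047, 0.1142]
tool_rot: [0.749, 0.663, 0.0, -0.0]
ft_force: [-0.3, -0.0, -1.8]
grip_width: 0.0133
yaw 82.98861931424582 pos [ 0.5196 -0.047   0.1142] drot [-0.0001 -0.0002 -0.0002] dpos [-0.0001 -0.0006  0.0142] F [-0.3 -0.  -1.8] [ 0.01  0.03 -0.01] q [-0.09  0.38 -0.17  1.02  0.    1.6 ] 0.013252793934278358
```

```bash
python3 -m crank '0 0 .004 0 0 0 1;0 0 .004 0 0 0 1;0 0 0 0 0 0 1'; python3 st.py .519 -.047 .0986 83; python3 -m crank '0 0 .003 0 0 0 1;0 0 .002 0 0 0 1;0 0 0 0 0 0 1'
python3 st.py .519 -.047 .0986 83
```

```text
clock: 8.98
eef_pos: [0.5199, -0.0466, 0.1054]
tool_rot: [0.749, 0.663, 0.001, -0.0]
ft_force: [1.0, 0.9, -1.5]
grip_width: 0.0129
yaw 82.99923534519263 pos [ 0.5199 -0.0466  0.1054] drot [ 0.0004 -0.0013 -0.    ] dpos [-0.0005 -0.0009  0.0068] F [ 1.   0.9 -1.5] [ 0.19 -0.05 -0.02] q [-0.09  0.39 -0.18  1.    0.    1.6 ] 0.012884387974200329
clock: 9.23
eef_pos: [0.5201, -0.0462, 0.1001]
tool_rot: [0.749, 0.663, 0.001, -0.0]
ft_force: [0.1, 0.7, -1.9]
grip_width: 0.0129
yaw 83.02019062945043 pos [ 0.5201 -0.0462  0.1001] drot [ 0.0006 -0.0021  0.0004] dpos [-0.0009 -0.001   0.0015] F [ 0.1  0.7 -1.9] [ 0.12 -0.06  0.01] q [-0.09  0.4  -0.18  0.99  0.    1.6 ] 0.012860251711081053
```

```bash
python3 -m crank '0 0 .002 0 0 0 1;0 0 .001 0 0 0 1;0 0 0 0 0 0 1'
python3 st.py .519 -.047 .0986 83
```

```text
clock: 9.48
eef_pos: [0.5203, -0.0462, 0.0989]
tool_rot: [0.749, 0.663, 0.001, -0.0]
ft_force: [-0.4, 0.5, -1.6]
grip_width: 0.0126
yaw 83.02798852185946 pos [ 0.5203 -0.0462  0.0989] drot [ 0.0019 -0.0022  0.0005] dpos [-0.001  -0.0012  0.0003] F [-0.4  0.5 -1.6] [ 0.16  0.12 -0.03] q [-0.09  0.4  -0.19  0.99  0.    1.6 ] 0.012555376562027348
```

```bash
python3 -m crank '0 0 .002 0 0 0 1;0 0 .002 0 0 0 1'
python3 st.py .519 -.047 .0986 83
```

```text
clock: 9.65
eef_pos: [0.5206, -0.0461, 0.0985]
tool_rot: [0.749, 0.663, 0.002, 0.001]
ft_force: [-7.0, 0.9, 16.2]
grip_width: 0.0127
yaw 83.03138693923646 pos [ 0.5206 -0.0461  0.0985] drot [ 0.0042 -0.0024  0.0005] dpos [-0.0011 -0.0015 -0.0001] F [-7.   0.9 16.2] [ 0.26  1.77 -0.02] q [-0.09  0.4  -0.19  0.98  0.    1.6 ] 0.012716262177168624
```

Contact came at z 0.0985, against 0.0986 expected, so the lid is fully seated. Now twisting in parts.

```bash
python3 -m crank '-.001 0 0 .003 -.002 .08 1;0 0 0 0 0 .08 1;0 0 0 0 0 .08 1;0 0 0 0 0 0 1'
python3 st.py .519 -.047 .0985 23
```

```text
clock: 9.98
eef_pos: [0.5197, -0.0463, 0.0991]
tool_rot: [0.826, 0.564, 0.001, -0.001]
ft_force: [-1.1, -0.3, -1.4]
grip_width: 0.0129
yaw 68.7133294364435 pos [ 0.5197 -0.0463  0.0991] drot [-0.0008 -0.0022  0.7978] dpos [-0.0009 -0.0004  0.0006] F [-1.1 -0.3 -1.4] [ 0.09  0.02 -0.01] q [-0.09  0.4  -0.19  0.99  0.    1.85] 0.012929684021153126
```

```bash
python3 -m crank '0 0 .0007 0 -.001 .09 1;0 0 .0003 0 0 .09 1;0 0 .0003 0 0 .09 1;0 0 0 0 0 .09 1;0 0 0 0 0 0 1'
python3 st.py .519 -.047 .0985 23
```

```text
clock: 10.4
eef_pos: [0.5204, -0.0463, 0.0986]
tool_rot: [0.914, 0.405, 0.001, -0.0]
ft_force: [0.2, 1.0, -0.2]
grip_width: 0.0129
yaw 47.78038564738856 pos [ 0.5204 -0.0463  0.0986] drot [ 4.000e-04 -2.700e-03  4.325e-01] dpos [-0.0015 -0.0006  0.0001] F [ 0.2  1.  -0.2] [ 0.2   0.05 -0.07] q [-0.09  0.4  -0.19  0.98  0.    2.22] 0.012947138727906067
```

```bash
python3 -m crank '-.0005 0 .0003 0 -.002 .09 1;0 0 .0003 0 0 .09 1;0 0 .0003 0 0 .09 1;0 0 0 0 0 .09 1;0 0 0 0 0 .06 1;0 0 0 0 0 0 1;0 0 0 0 0 0 1'
python3 st.py .519 -.047 .0985 23
```

```text
clock: 10.98
eef_pos: [0.5209, -0.0466, 0.0986]
tool_rot: [0.978, 0.21, 0.002, 0.0]
ft_force: [-0.9, 0.9, -0.2]
grip_width: 0.0133
yaw 24.208269155794643 pos [ 0.5209 -0.0466  0.0986] drot [ 0.0009 -0.003   0.0211] dpos [-0.0019 -0.0004  0.0001] F [-0.9  0.9 -0.2] [ 0.27  0.13 -0.04] q [-0.09  0.4  -0.19  0.98  0.    2.63] 0.01331163922984887
```

```bash
python3 -m crank '0 0 .0003 0 -.002 .025 1;0 0 0 0 0 0 1;0 0 0 0 0 0 1'; python3 st.py .519 -.047 .0985 23
python3 -m crank '0 0 0 0 0 0 0;0 0 0 0 0 0 0;0 0 0 0 0 0 0;0 0 0 0 0 0 0;0 0 0 0 0 0 -.3;0 0 0 0 0 0 -.3;0 0 -.01 0 0 0 -.3;0 0 -.03 0 0 0 -.3;0 0 -.03 0 0 0 -.3;0 0 -.03 0 0 0 -.3;0 0 0 0 0 0 -.3'
python3 - <<'E'
from h import *
from workcell import viewer
a=viewer.camera('scene')[190:330,220:380]
cv2.imwrite('pics/s6.png',np.hstack([cv2.resize(a,(400,350),interpolation=2),cv2.resize(viewer.camera('wrist')[:,:],(400,350))])[...,::-1])
E
```

```text
clock: 11.23
eef_pos: [0.5213, -0.0466, 0.0986]
tool_rot: [0.98, 0.2, 0.001, 0.0]
ft_force: [-0.0, -0.2, 0.8]
grip_width: 0.0129
yaw 23.01892643410424 pos [ 0.5213 -0.0466  0.0986] drot [ 0.0012 -0.0017  0.0003] dpos [-0.0022 -0.0006  0.0001] F [-0.  -0.2  0.8] [0.17 0.21 0.02] q [-0.09  0.4  -0.18  0.99 -0.    2.65] 0.01290651227367897
clock: 12.15
eef_pos: [0.5196, -0.047, 0.2026]
tool_rot: [0.98, 0.201, -0.002, 0.001]
ft_force: [1.5, 0.5, 1.4]
grip_width: 0.0551
```

View pics/s6.png

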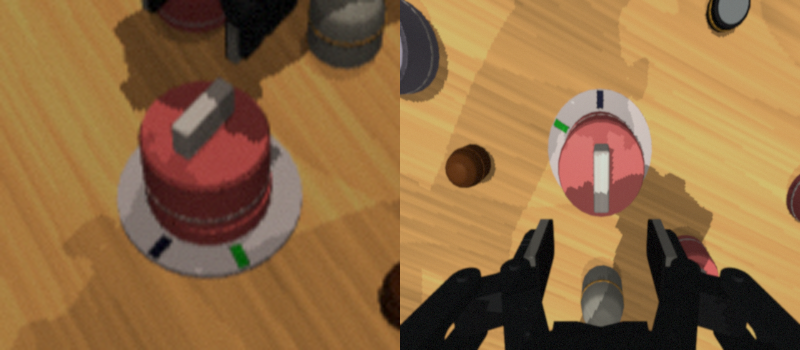

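The lid sits flush and level. In the wrist view its bar, (601,145) to (601,210), lines up with the dark mark at (600,98), and the gripper is clear. Handing in.

```bash
python3 -m crank '0 0 0 0 0 0 -.3;0 0 0 0 0 0 -.3'; python3 -c "
from workcell import order;print(order.job_done())"
```

```text
clock: 12.42
eef_pos: [0.5163, -0.0467, 0.197]
tool_rot: [0.98, 0.201, -0.006, -0.001]
ft_force: [-1.0, 0.5, 0.4]
grip_width: 0.0558
the job is handed in; nothing more can be done
None
```

The rose-pink lid is on the base over the silver pot and locked, and the job was handed in at 12.4 s with no verdict reported. I set it down with the bar at green (yaw 83°), twisted it 60° clockwise to dark (yaw 23°), then let go and backed off.

- **Seating:** the lid met the seat at a TCP height of 98.5 mm, against 98.6 mm expected. The highest force I read was about 18 N, on contact.
- **Final look:** after release the lid looks flush and level, and the bar lines up with the dark mark. The arm hid the base from the top camera during placing, so that check rests on the scene and wrist cameras.
- **What went wrong or disagreed:** the top and wrist cameras differed by about 4 mm on the base position, and I went mostly by the wrist view. The first grip was about 7 mm too high, so I regripped before lifting.
- **Lilac-grey lid:** I never touched it or went near it.

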